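# Template from rack to easel

### The job

Slide the orange template straight up out of its slot in the wooden rack, then stand it on the bench easel: lower edge on the ledge between backrest and lip, roughly centred, still right way up and leaning back against the backrest. Set it down before you let go rather than dropping it, and leave the other two templates in their slots and the glue bottle, tub and hammer where they are.

Things in the scene. Friction and masses are not known exactly. Their poses are not given: they have to be found in the camera images.
- orange_template: Orange plastic plate, 150 mm wide (its x), 10 mm thick (its y), 130 mm tall (its z, up), about 0.2 kg, with a round 52 mm hole centred 53 mm above its lower edge; the top 50 mm is solid. Origin: middle of the lower edge. It stands upright in one of the rack's three slots (which one varies), its x along the slot. Both faces are alike.
- orange_template_top (a point): Middle of the orange template's upper edge, 130 mm above its lower edge.
- ply_template: Pale plywood template of the same outer size, with a wide rectangular hole, standing in another slot of the rack. Origin: middle of its lower edge. Leave it there.
- grey_template: Grey plastic template of the same outer size, with a tall rectangular hole, standing in another slot of the rack. Origin: middle of its lower edge. Leave it there.
- rack: Fixed pale wooden rack, 170 mm (x) by 230 mm (y), 60 mm tall. Origin: centre of its underside. Three slots run along its x, at y = -70, 0 and +70 mm; each is 14 mm wide and 45 mm deep, its floor 15 mm above the table. A template in a slot stands out 85 mm above the rack, its top 145 mm above the table.
- easel: Fixed plywood easel. Base board 170 mm (x, -120 to +50) by 200 mm (y), 15 mm thick; its flat top is the ledge. A blue backrest 180 mm wide (y), 12 mm thick, 80 mm long rises from it, leaning 20 degrees from vertical towards -x; its top is 90 mm above the table. Origin: on the table, on the middle line (y = 0), 10 mm to +x of where backrest and ledge meet. Its x points roughly away from the robot.
- ledge (a point): Middle of the line where the backrest's front face (looking to the easel's +x and slightly up) meets the ledge, 15 mm above the table; axes as the easel's. A dark lip 12 mm high runs along y on the ledge, its inner face 38 mm to +x of here: the template's lower edge stands in between.
- glue_bottle: White glue bottle with red cap, 60 mm across, 150 mm tall, loose. Origin: centre of its underside.
- clear_tub: Clear plastic tub 110 x 160 x 80 mm, loose, empty. Origin: centre of its underside.
- hammer: Hammer, about 260 mm long, lying on the bench, loose. Origin: underside, along its handle.
There are look-alikes about, which are no part of the job. What is shaped like the orange_template but purple is not meant.

How it is judged:
By the outcome, as a careful person would: the job done as asked, in the order asked, and still so for the second after the job is handed in, with the robot touching nothing.
It also fails if it takes over 48 s, if anything falls off the work surface, if the arm or the gripper's body presses on something with over 40 N, if the wrist force passes 120 N, or if a joint passes its speed limit or range.

### The arm

A 7-joint arm with a two-finger parallel gripper is mounted at the origin on the work surface. World frame = base frame: x ahead of the robot, y to its left, z up, the work surface at z = 0. Lengths are in mm, angles in rad, forces in N, time in s.
With the tool pointing down it reaches from about 400 to 875 mm from the base axis. Payload 6.5 kg.
Tool frame: the origin (TCP) lies at the very end of the fingers, on their centre line; the grasp point (between the pads) lies 19 mm behind it (manip.tcp_to_grasp is the z of the grasp point in the tool frame, in mm); z points along the fingers, y is the direction in which the jaws open and shut (so a half turn about z gives the same grasp; the last joint's range is limited). The gripper opens to 88 mm and grips with 3 to 60 N. Pads are 18 mm wide; open, the fingers measure 123 mm over their backs; the gripper's body (75 mm by 187 mm) begins 45 mm behind the grasp point.
Start: joints at [-1.29, 0.536, -0.004, 1.538, 0.003, 1.067, -0.071], TCP at [220.923, 611.296, 238.716] pointing down, gripper open.
Joint ranges: [-2.7, 2.7], [-0.37, 2.16], [-1.27, 1.26], [0.24, 2.4], [-1.31, 4.45], [0.19, 1.91], [-2.76, 2.76]. Speed limits (rad/s): [2.39, 2.39, 3.14, 3.14, 3.14, 3.14, 3.14].

### API

Orientations are given as a unit quaternion [w, x, y, z].
In Python, from bench import sense, viewer, manip gives the robot as it stands.
- The arm moves only by the tool play_rows, never from a script. Its argument "motion" is a list of rows, each a list of 3 entries, a list of its own where there are three numbers: the turn, a rotation vector about the world's x, y, z in rad, then the shift along the world's x, y, z in cm, then the opening, from 0 (shut) to 1 (fully open). A call has 1 to 10 rows; each row is the pose to reach, as a shift and turn from the pose measured when the call began; what a row does not reach only later rows make up. A row lasts 1/10 s, in which the tool goes at most 50 mm and 8.59 degrees, less where a joint would pass 70% of its speed; a pose out of reach is approached as far as the arm can. A call with a gripper value outside its range is refused whole. The fingers move at their own pace and stop on an object; "grip_force" is the grip in N (left out, the last holds). Time passes only in rows, so rows that repeat a pose let the fingers close. It gives the time, the measured TCP pose, the force and the opening at its end, in the units of the state.
- sense(): the state, without advancing time (a new reading comes with each control period).
- viewer.capture(name): name is "scene" or "top" or "wrist"; returns a dict with "frame" (420x560x3 uint8, blue, green, red), "mtx" (3x3 intrinsics, pixels), "world_to_cam" (4x4, takes a point from world to camera coordinates). Camera axes: x right, y down, z forward; pixel columns grow to the right and rows downward; lengths in mm; the calibration is good to about 2 mm. A picture is of the moment at which its call begins. There is no depth.
- manip.hand_in(): hands the job in, once; it reports no verdict.
The state is a dict: "t": time; "qpos": joint angles; "qd": joint speeds; "joint_efforts": joint torques, N m; "ee_pos": TCP position; "eef_rot": TCP orientation; "wrist_force": force on the tool from outside, world axes, zero at the start; "torque": the same for the moment, N m; "opening": finger opening in mm.
Only numpy, scipy, OpenCV 4.12 (cv2) and the standard library are available. Lean on these libraries where they do the work, as an engineer would, in place of code of your own. Each camera call takes 0.05 s, during which the arm holds its last target. There are 200 camera calls.

## Working session

There is one attempt and no reset: what is moved stays moved. The work goes in short steps, Python scripts to look and compute and a tool call to move; the robot and the scene stay as the last step left them, time stands still between calls to the robot, and variables do not carry over. Pictures are saved under pics/ and viewed, and the job is handed in when it is done.

Besides the shell and the picture viewer there is one more tool, called after ">>>" by a JSON object that holds its "op" and its "data", one argument or row to a line. play_rows: Moves the arm, as the interface text tells. Its arguments: {"type":"object","properties":{"motion":{"type":"array"},"grip_force":{"type":"number"}},"required":["motion"]}

```bash
mkdir -p pics; ls
cat > h.py <<'E'
import numpy as np, cv2
from bench import sense, viewer, manip
def cap(n,f):
    d=viewer.capture(n); cv2.imwrite('pics/'+f+'.png',d['frame']); np.savez('pics/'+f,K=d['mtx'],T=d['world_to_cam']); return d
def load(f):
    d=np.load('pics/'+f+'.npz'); return np.array(d['K']),np.array(d['T'])
def ray(f,uv):
    K,T=load(f); R=T[:3,:3]; d=R.T@np.linalg.inv(K)@np.array([*uv,1.]); return -R.T@T[:3,3], d/np.linalg.norm(d)
def atz(f,uv,z):
    o,d=ray(f,uv); return o+d*(z-o[2])/d[2]
def tri(*obs):
    A=np.zeros((3,3));b=np.zeros(3)
    for f,uv in obs:
        o,d=ray(f,uv);P=np.eye(3)-np.outer(d,d);A+=P;b+=P@o
    x=np.linalg.solve(A,b)
    return x,[np.linalg.norm(np.cross(x-ray(f,uv)[0],ray(f,uv)[1])) for f,uv in obs]
def proj(f,p):
    K,T=load(f); c=K@(T@np.array([*p,1.]))[:3]; return c[:2]/c[2]
E
python3 - <<'E'
from h import *
for n in('scene','top','wrist'): cap(n,n+'0')
print(sense(), manip.tcp_to_grasp)
E
```

```text
pics
{'t': 0.15, 'qpos': array([-1.29017179,  0.53696998, -0.0044235 ,  1.53858238,  0.00262613,
        1.06726964, -0.07119081]), 'qd': array([ 9.10139000e-04, -2.00632473e-03,  1.93163194e-03,  3.42131448e-05,
        8.46150458e-04,  1.25483517e-03,  4.27022659e-04]), 'joint_efforts': array([ 1.52201643e-03, -5.71322644e+01,  9.91828702e-01, -2.51827723e+01,
       -5.61415055e-02,  1.50764140e-02,  9.40446603e-05]), 'ee_pos': array([220.81740011, 610.88495123, 238.07972135]), 'eef_rot': array([-4.45653367e-05,  1.72504958e-01,  9.85008459e-01, -6.10453489e-04]), 'wrist_force': array([-0.19788562,  0.11942324, -0.32769992]), 'torque': array([-0.02143006, -0.00272803,  0.00393229]), 'opening': 87.94926369067328} -18.700000000000003
```

View pics/scene0.png

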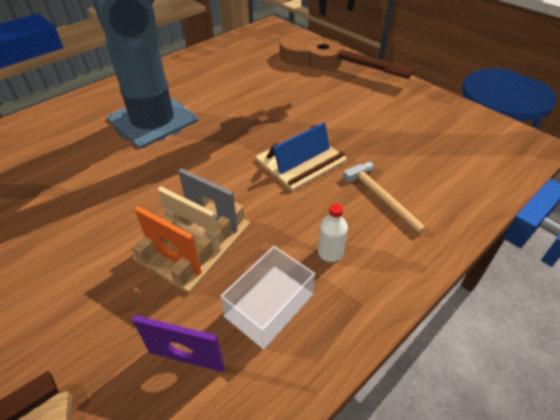

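View pics/top0.png

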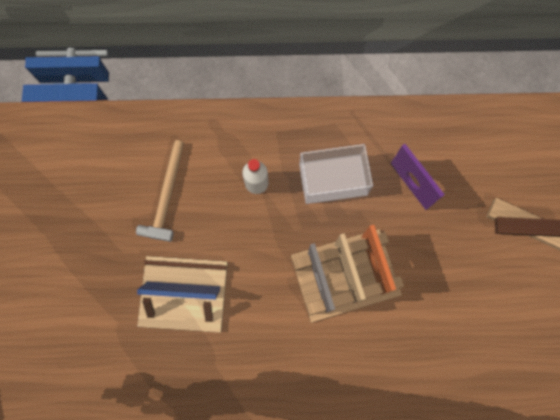

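View pics/wrist0.png

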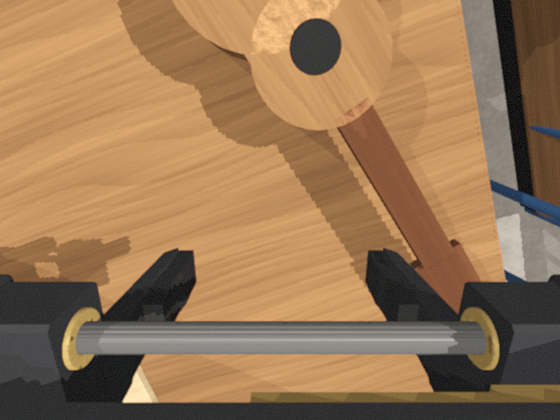

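The candidates are the orange plate in the rack's outer slot (scene ~(168,240), top ~(380,258)) and the purple plate lying outside it (scene ~(180,343), top ~(417,177)). The orange one fits, since it is orange and stands in a slot. I'll confirm that in an enlarged crop.

Run:
```python
from h import *
t=cv2.imread('pics/top0.png'); s=cv2.imread('pics/scene0.png')
a=cv2.resize(t[215:335,280:420],None,fx=4,fy=4,interpolation=2)
b=cv2.resize(s[160:300,120:260],None,fx=4,fy=4,interpolation=2)
c=cv2.resize(t[240:340,120:260],None,fx=4,fy=4,interpolation=2)
d=cv2.resize(s[110:200,240:360],None,fx=4,fy=4,interpolation=2)
for n,i in zip('abcd',(a,b,c,d)): print(i.shape)
cv2.imwrite('pics/cr_a.png',a[:, :]);cv2.imwrite('pics/cr_b.png',b)
cv2.imwrite('pics/cr_c.png',c);cv2.imwrite('pics/cr_d.png',d)
for uv in [(380,258),(185,290),(345,275),(255,175),(335,173),(155,232)]: print(uv,atz('top0',uv,0).round())
for n in('top0','scene0'): print(ray(n,(280,210)))
print(atz('top0',(373,228),145),atz('top0',(390,290),145))
```

```text
(480, 560, 3)
(560, 560, 3)
(400, 560, 3)
(360, 480, 3)
(380, 258) [ 555. -283.    0.]
(185, 290) [485. 200.   0.]
(345, 275) [ 514. -194.    0.]
(255, 175) [777.  26.   0.]
(335, 173) [ 778. -181.    0.]
(155, 232) [632. 279.   0.]
(array([ 371.79733736,  -33.21705071, 1277.16048581]), array([ 0.23653077, -0.00262714, -0.97162045]))
(array([1107.03960089, -463.89308799,  777.34350426]), array([-0.49988994,  0.46221955, -0.73243644]))
[ 601.93540091 -243.1562919   145.        ] [ 463.69969723 -271.96041715  145.        ]
```

View pics/cr_a.png

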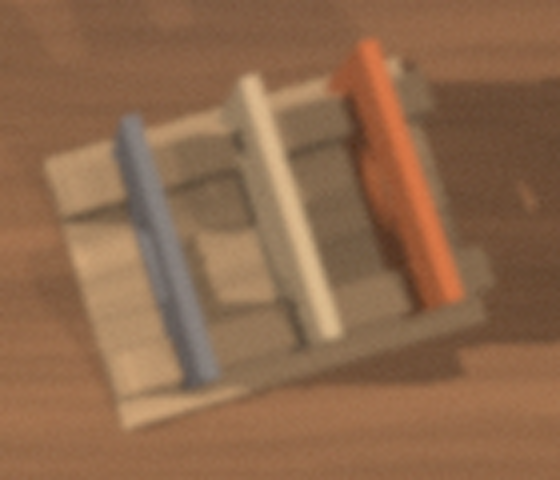

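View pics/cr_b.png

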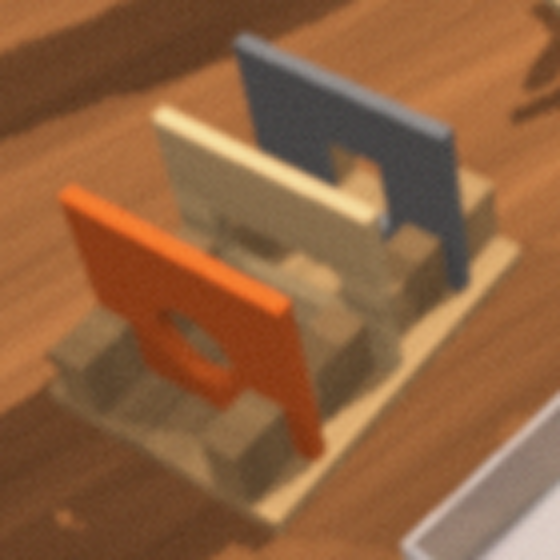

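View pics/cr_c.png

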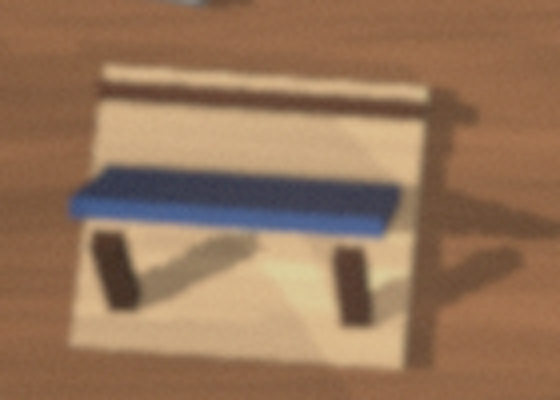

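View pics/cr_d.png

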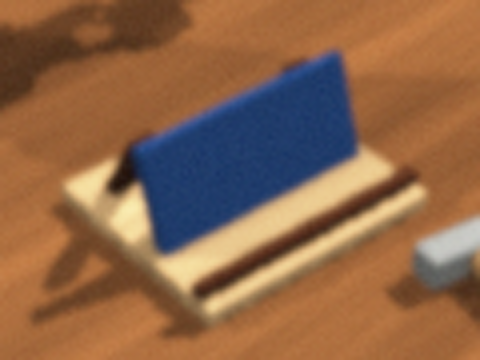

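```bash
cat > m.py <<'E'
from h import *
f=lambda x,y,ox,oy:(ox+(x+.5)/4-.5,oy+(y+.5)/4-.5)
A=lambda x,y:f(x,y,280,215); B=lambda x,y:f(x,y,120,160); C=lambda x,y:f(x,y,120,240); D=lambda x,y:f(x,y,240,110)
T='top0';S='scene0'
def show(n,a,b):
    p,e=tri((T,a),(S,b)); print(n,p.round(1),np.round(e,1)); return p
nr=show('top near',A(444,300),B(72,188)); fr=show('top far',A(369,42),B(285,306))
d=fr-nr; print('mid',(nr+fr)/2,'len',np.linalg.norm(d),'yaw',np.degrees(np.arctan2(d[1],d[0])))
# easel
for n,a,b in [('far left',(104,64),None),('far right',(430,85),(208,322)),('near right',(405,370),(65,188)),('near left',(68,348),None)]:
    print(n,atz(T,C(*a),15).round(1)); 
    if b: show(n,C(*a),D(*b))
fl,fr_,nrr,nl=[atz(T,C(*a),15) for a in [(104,64),(430,85),(405,370),(68,348)]]
c=(fl+fr_+nrr+nl)/4; v=(fl+fr_-nrr-nl)/2; w=(fl+nl-fr_-nrr)/2
print(c,np.linalg.norm(v),np.linalg.norm(w),np.degrees(np.arctan2(v[1],v[0])),np.degrees(np.arctan2(-w[0],w[1])))
show('back top R',C(400,187),D(140,145)); show('back top L',C(109,170),D(338,52))
E
python3 m.py
```

```text
top near [ 463.7 -275.4  144.5] [2.1 2.1]
top far [ 608.1 -241.1  146.4] [0.4 0.4]
mid [ 535.88619707 -258.24080401  145.48201917] len 148.4235765448611 yaw 13.369132776562907
far left [570.  296.4  15. ]
far right [553.1  95.7  15. ]
far right [552.5  94.3   9.4] [2.3 2.3]
near right [382.4 110.   15. ]
near right [382.9 111.1  11.3] [0.8 0.8]
near left [399.2 311.4  15. ]
[476.17066845 203.36632266  15.        ] 171.36538563716434 201.7440633299961 -4.898913222281547 -4.787236364803347
back top R [480.6 100.6 112.8] [2.1 2.1]
back top L [495.3 267.  110.8] [0.9 0.9]
```

>>> {"op": "play_rows", "data": {
  "motion": [
    [[0,0,-0.13],[2.6,-4,0.5],0.5],
    [[0,0,-0.26],[5.2,-8,1],0.5],
    [[0,0,-0.39],[7.8,-12,1.5],0.5],
    [[0,0,-0.52],[10.4,-16,2],0.5],
    [[0,0,-0.65],[13,-20,2.5],0.5],
    [[0,0,-0.78],[15.6,-24,3],0.5],
    [[0,0,-0.91],[18.2,-28,3.5],0.5],
    [[0,0,-1.04],[20.8,-32,4],0.5],
    [[0,0,-1.17],[23.4,-36,4],0.5],
    [[0,0,-1.28],[26,-40,4],0.5]
  ]
}}

```text
t: 1.15
ee_pos: [481.4, 209.2, 278.3]
eef_rot: [-0.001, 0.728, 0.685, -0.0]
wrist_force: [0.7, -0.1, 0.3]
opening: 43.7
```

Run:
```python
from h import *
cap('wrist','w1'); s=sense(); print(s['ee_pos'],s['eef_rot'])
```

```text
[485.86446808 200.60474767 278.67208186] [ 2.16253147e-03  7.33490265e-01  6.79696368e-01 -4.48084395e-04]
```

View pics/w1.png

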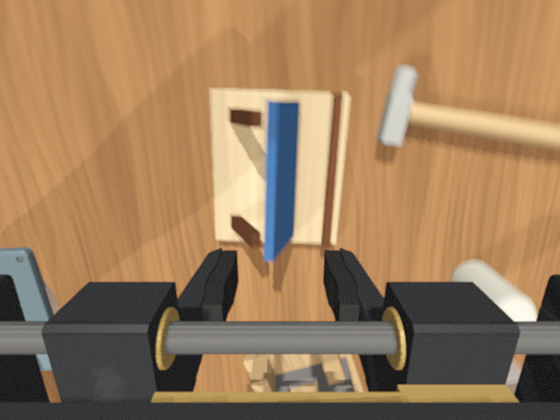

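>>> {"op": "play_rows", "data": {
  "motion": [
    [[0,0,-0.13],[0.5,-4.7,0],0.5],
    [[0,0,-0.26],[1,-9.4,0],0.5],
    [[0,0,-0.39],[1.5,-14,0],0.5],
    [[0,0,-0.52],[2,-18.7,0],0.5],
    [[0,0,-0.65],[2.5,-23.4,0],0.5],
    [[0,0,-0.78],[3,-28,0],0.5],
    [[0,0,-0.91],[3.5,-32.7,0],0.5],
    [[0,0,-1.04],[4,-37.4,0],0.5],
    [[0,0,-1.17],[4.5,-42,0],0.5],
    [[0,0,-1.28],[5.5,-46.7,0],0.5]
  ]
}}

```text
t: 2.2
ee_pos: [540.6, -267.7, 278.5]
eef_rot: [0.001, 0.994, 0.105, -0.002]
wrist_force: [0.8, 0.3, -0.1]
opening: 43.8
```

Run:
```python
from h import *
cap('wrist','w2'); s=sense(); print(s['ee_pos'],s['eef_rot'])
```

```text
[ 539.90640992 -276.5084653   278.90716873] [ 0.00483798  0.99510451  0.09869338 -0.00179395]
```

View pics/w2.png

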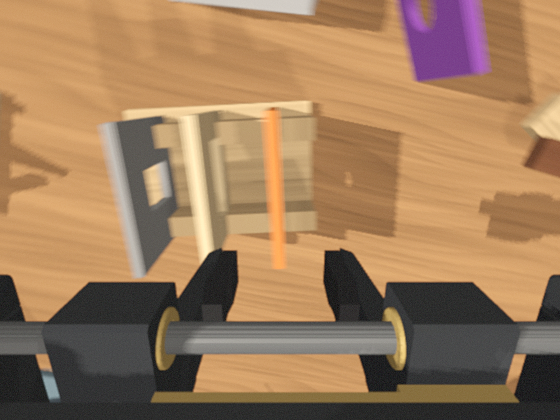

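```bash
cat >> m.py <<'E'
print('----')
W='w2'
for n,a,w in [('near',A(444,300),(279.5,268)),('far',A(369,42),(271.5,109))]:
    p,e=tri((T,a),(W,w)); print(n,p.round(1),np.round(e,1),atz(W,w,145).round(1))
n_,f_=atz(W,(279.5,268),145),atz(W,(271.5,109),145); d=f_-n_
print('mid',(n_+f_)/2,np.linalg.norm(d),np.degrees(np.arctan2(d[1],d[0])))
q=[(349,93),(336,244),(219,241),(211,89)]
fl,fr_,nrr,nl=[atz('w1',a,15) for a in q]
print(fl,fr_,nrr,nl)
c=(fl+fr_+nrr+nl)/4; v=(fl+fr_-nrr-nl)/2; w=(fl+nl-fr_-nrr)/2
print(c,np.linalg.norm(v),np.linalg.norm(w),np.degrees(np.arctan2(v[1],v[0])),np.degrees(np.arctan2(-w[0],w[1])))
for a,b in zip([(104,64),(430,85),(405,370),(68,348)],q): print(tri((T,C(*a)),('w1',b)))
print('ledge line top', atz(T,C(400,187),15),atz(T,C(109,170),15),'w1',atz('w1',(298.5,101),15))
print('ledge pred',c+25*v/np.linalg.norm(v))
E
python3 m.py | sed -n '/----/,$p'
python3 - <<'E'
import cv2
w=cv2.imread('pics/w1.png')
cv2.imwrite('pics/cr_w1.png',cv2.resize(w[80:265,200:360],None,fx=3.2,fy=3.2,interpolation=2))
E
```

```text
----
near [ 464.3 -280.1  138.5] [5.3 5.3] [ 466.6 -284.6  145. ]
far [ 612.1 -245.6  124.6] [1. 1.] [ 612.2 -246.7  145. ]
mid [ 539.42126921 -265.63442512  145.        ] 150.39979734069723 14.574031288758665
[571.05647953 291.3650688   15.        ] [554.12777474  91.50425141  15.        ] [390.44203277 106.05291027  15.        ] [405.00186486 306.01118873  15.        ]
[480.15703797 198.7333548   15.        ] 165.5151336801184 200.5285748720603 -5.059699546552566 -4.503146321834674
(array([566.96100623, 291.24941042,  34.81543304]), [np.float64(0.05945899808780299), np.float64(0.05945899808785265)])
(array([552.50355192,  94.97866213,  22.14801587]), [np.float64(0.4586936111568785), np.float64(0.4586936111567205)])
(array([386.5065454 , 108.10897856,  15.76197755]), [np.float64(4.455742035052977), np.float64(4.4557420350528725)])
(array([401.93010867, 308.74445943,  14.13766803]), [np.float64(3.8992999283292495), np.float64(3.8992999283292518)])
ledge line top [491.05736523 113.69769889  15.        ] [504.81448427 290.87331845  15.        ] w1 [509.68511513 285.8684432   15.        ]
ledge pred [505.0596216 196.5285127  15.       ]
```

View pics/cr_w1.png

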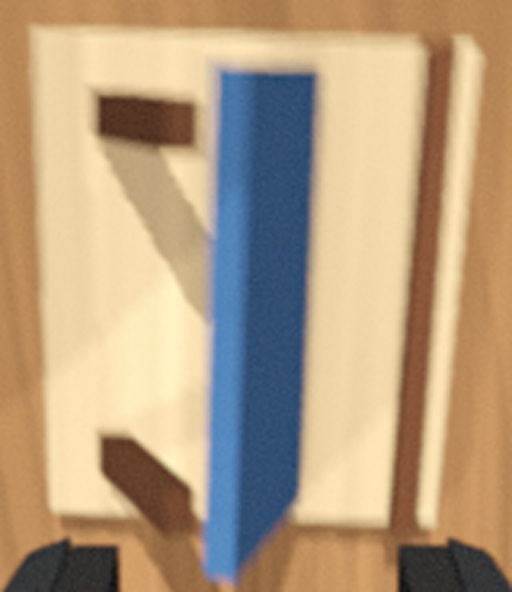

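>>> {"op": "play_rows", "data": {
  "motion": [
    [[0,0,0.045],[-0.3,1.6,-1.5],0.5],
    [[0,0,0.045],[-0.3,1.6,-1.5],0.5],
    [[0,0,0.045],[-0.3,1.6,-1.5],0.5],
    [[0,0,0.045],[-0.3,1.6,-1.5],0.5]
  ]
}}

```text
t: 2.65
ee_pos: [537.4, -260.0, 264.5]
eef_rot: [0.005, 0.993, 0.121, -0.001]
wrist_force: [-0.3, -0.7, 0.2]
opening: 44.1
```

Run:
```python
from h import *
s=sense(); print(s['ee_pos'],s['eef_rot']); d=cap('wrist','w3'); s=sense(); print(s['ee_pos'],s['eef_rot'])
cv2.imwrite('pics/cr_w3.png',cv2.resize(d['frame'][70:300,100:380],None,fx=2.5,fy=2.5,interpolation=2))
```

```text
[ 537.43221754 -260.03085532  264.49106916] [ 0.00487733  0.99258081  0.1214821  -0.00128258]
[ 537.45048528 -260.15860073  264.57273022] [ 0.00495448  0.99258667  0.12143207 -0.00118887]
```

View pics/cr_w3.png

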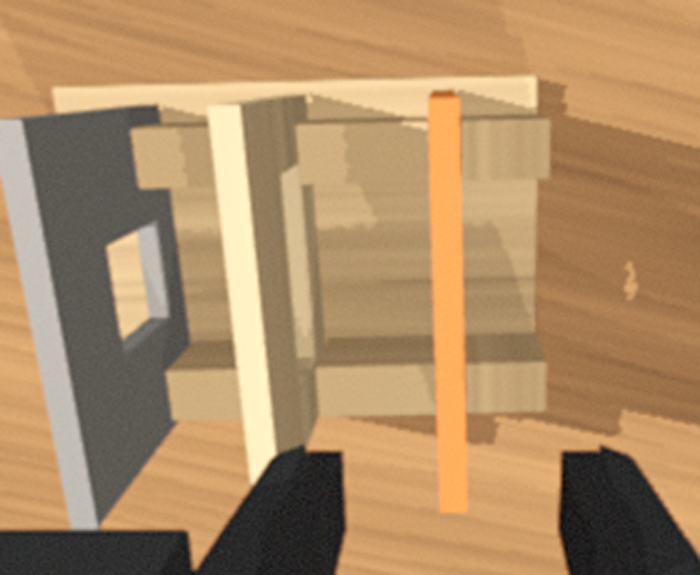

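```bash
cat > m2.py <<'E'
from m import *
print('=====')
n_,f_=atz('w3',(281.2,274.6),145),atz('w3',(277.5,108.8),145); d=f_-n_
print(n_,f_,'mid',(n_+f_)/2,np.linalg.norm(d),np.degrees(np.arctan2(d[1],d[0])))
for n,a,b,w in [('near',A(444,300),B(72,188),(281.2,274.6)),('far',A(369,42),B(285,306),(277.5,108.8))]:
    p,e=tri((T,a),(S,b),('w3',w)); print(n,p.round(1),np.round(e,1)); p,e=tri((S,b),('w3',w)); print(n,p.round(1),np.round(e,1))
E
python3 m2.py | sed -n '/=====/,$p'
```

```text
=====
[ 465.51157955 -281.61590797  145.        ] [ 610.22373969 -242.47442503  145.        ] mid [ 537.86765962 -262.0451665   145.        ] 149.9121909005772 15.135108619067015
near [ 464.7 -277.6  145.2] [4.1 1.1 4.1]
near [ 470.7 -280.   153.1] [0.5 0.5]
far [ 609.  -241.6  146.9] [1.2 0.6 1.5]
far [ 610.3 -242.5  149.5] [0. 0.]
```

>>> {"op": "play_rows", "data": {
  "motion": [
    [[0.01,0,0.012],[0,-0.15,-3.5],0.5],
    [[0.01,0,0.012],[0,-0.15,-7.5],0.5],
    [[0.01,0,0.012],[0,-0.15,-11],0.5],
    [[0.01,0,0.012],[0,-0.15,-13.5],0.5],
    [[0.01,0,0.012],[0,-0.15,-15],0.5],
    [[0.01,0,0.012],[0,-0.15,-15.4],0.5],
    [[0.01,0,0.012],[0,-0.15,-15.4],0.5],
    [[0.01,0,0.012],[0,-0.15,-15.4],0.5]
  ]
}}

```text
t: 3.5
ee_pos: [538.4, -262.2, 112.0]
eef_rot: [0.001, 0.992, 0.127, 0.0]
wrist_force: [-0.0, 0.7, -0.4]
opening: 44.0
```

Run:
```python
from h import *
s=sense(); print(s['ee_pos'],s['eef_rot'],s['wrist_force']); d=cap('wrist','w4'); d2=cap('scene','s4')
cv2.imwrite('pics/cr_w4.png',np.hstack([cv2.resize(d['frame'][200:420,140:420],(400,314)),cv2.resize(d2['frame'][130:300,90:290],(370,314))]))
```

```text
[ 538.4070864  -262.21581664  111.99771485] [6.22944584e-04 9.91850869e-01 1.27401853e-01 4.82969651e-04] [-0.01510062  0.71031617 -0.3507358 ]
```

View pics/cr_w4.png

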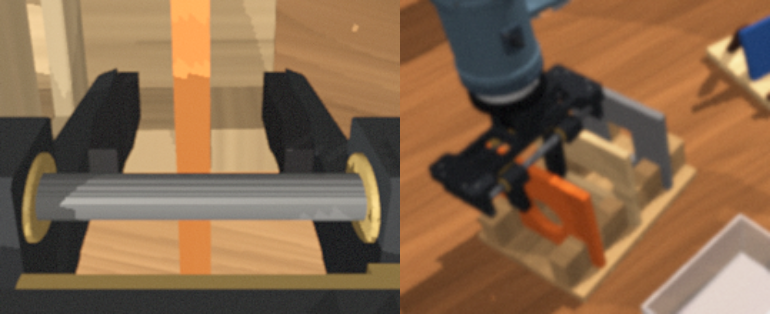

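>>> {"op": "play_rows", "data": {
  "motion": [
    [[0,0,0],[0,0.15,0],0.4],
    [[0,0,0],[0,0.15,0],0.2],
    [[0,0,0],[0,0.15,0],0],
    [[0,0,0],[0,0.15,0],0],
    [[0,0,0],[0,0.15,0],0],
    [[0,0,0],[0,0.15,0],0]
  ],
  "grip_force": 30
}}

```text
t: 4.2
ee_pos: [538.3, -260.5, 111.9]
eef_rot: [0.0, 0.992, 0.127, 0.0]
wrist_force: [-0.0, 0.4, 0.3]
opening: 9.6
```

>>> {"op": "play_rows", "data": {
  "motion": [
    [[0,0,0],[0,0,1],0],
    [[0,0,0],[0,0,2.5],0],
    [[0,0,0],[0,0,4.5],0],
    [[0,0,0],[0,0,7],0],
    [[0,0,0],[0,0,10],0],
    [[0,0,0],[0,0,13],0],
    [[0,0,0],[0,0,16],0],
    [[0,0,0],[0,0,18],0],
    [[0,0,0],[0,0,19],0],
    [[0,0,0],[0,0,19],0]
  ]
}}

```text
t: 5.2
ee_pos: [538.7, -260.9, 303.5]
eef_rot: [0.001, 0.992, 0.127, 0.002]
wrist_force: [0.6, 0.8, -3.0]
opening: 9.6
```

Run:
```python
from h import *
s=sense(); print(s['ee_pos'],s['eef_rot'],s['wrist_force']); d=cap('scene','s5')
cv2.imwrite('pics/s5b.png',d['frame'])
```

```text
[ 538.65760556 -260.94115993  303.53761813] [9.18384744e-04 9.91863022e-01 1.27295638e-01 1.65018337e-03] [ 0.57912271  0.76111135 -2.96169377]
```

View pics/s5b.png

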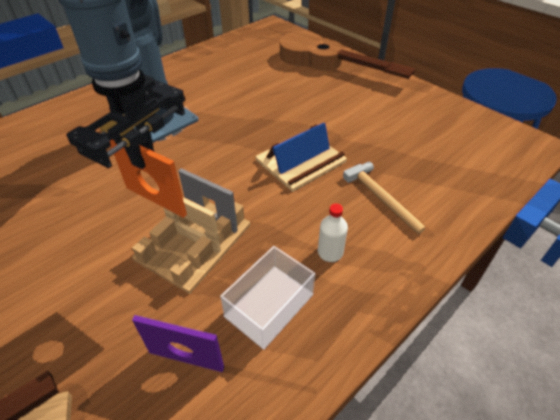

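>>> {"op": "play_rows", "data": {
  "motion": [
    [[0,0,0.06],[-0.2,2,0],0],
    [[0,0,0.19],[-0.7,6.5,0],0],
    [[0,0,0.33],[-1.2,11,0],0],
    [[0,0,0.47],[-1.8,16,0],0],
    [[0,0,0.61],[-2.4,21,0],0],
    [[0,0,0.75],[-3,26,0],0],
    [[0,0,0.89],[-3.6,31,0],0],
    [[0,0,1.03],[-4.2,36,0],0],
    [[0,0,1.15],[-4.6,41,0],0],
    [[0,0,1.23],[-4.9,44,0],0]
  ]
}}

```text
t: 6.25
ee_pos: [487.2, 183.6, 300.7]
eef_rot: [-0.001, 0.734, 0.679, -0.0]
wrist_force: [0.5, 0.2, -2.5]
opening: 9.8
```

>>> {"op": "play_rows", "data": {
  "motion": [
    [[0,0,0],[0,1,0],0],
    [[0,0,0],[0,1,0],0],
    [[0,0,0],[0,1,0],0]
  ]
}}

```text
t: 6.55
ee_pos: [487.3, 191.3, 300.1]
eef_rot: [-0.001, 0.735, 0.678, -0.001]
wrist_force: [-0.8, -1.4, -2.7]
opening: 9.7
```

Run:
```python
from h import *
s=sense(); print(s['ee_pos'],s['eef_rot'],s['opening']); d=cap('wrist','w6')
```

```text
[487.28837041 191.3402465  300.05383472] [-6.55951118e-04  7.34897186e-01  6.78177380e-01 -1.06598005e-03] 9.689324062676915
```

View pics/w6.png

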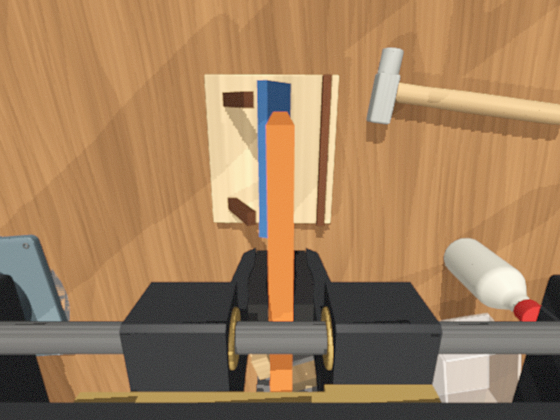

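```bash
cat > m3.py <<'E'
from m import *
print('=====')
q=[(338,75),(330,223.5),(213.5,222),(205.5,74.5)]
fl,fr_,nrr,nl=[atz('w6',a,15) for a in q]
print(fl,fr_,nrr,nl)
c=(fl+fr_+nrr+nl)/4; v=(fl+fr_-nrr-nl)/2; w=(fl+nl-fr_-nrr)/2
print(c,np.linalg.norm(v),np.linalg.norm(w),np.degrees(np.arctan2(v[1],v[0])),np.degrees(np.arctan2(-w[0],w[1])))
print('ledge pred',c+25*v/np.linalg.norm(v), 'ledge L end',atz('w6',(291,84),15))
ps=[]
for a,b in zip([(104,64),(430,85),(405,370),(68,348)],q):
    p,e=tri((T,C(*a)),('w6',b)); print(p.round(1),np.round(e,1))
E
python3 m3.py | sed -n '/=====/,$p'
python3 - <<'E'
import cv2
w=cv2.imread('pics/w6.png')
cv2.imwrite('pics/cr_w6.png',cv2.resize(w[60:260,190:350],None,fx=3,fy=3,interpolation=2))
E
```

```text
=====
[568.95896164 293.96457533  15.        ] [552.71399651  94.77058958  15.        ] [384.70446944 110.4859586   15.        ] [403.56669445 307.84150726  15.        ]
[477.48603051 201.7656577   15.        ] 167.35625226494696 199.05027508376344 -5.072205462567989 -5.059300194389401
ledge pred [502.3881323  199.55538018  15.        ] ledge L end [509.54954528 288.1472124   15.        ]
[567.7 293.4  26.2] [0.6 0.6]
[552.6  95.5  16.8] [0.2 0.2]
[383.2 109.9  12.3] [0.9 0.9]
[400.9 310.3  10.8] [2.7 2.7]
```

View pics/cr_w6.png

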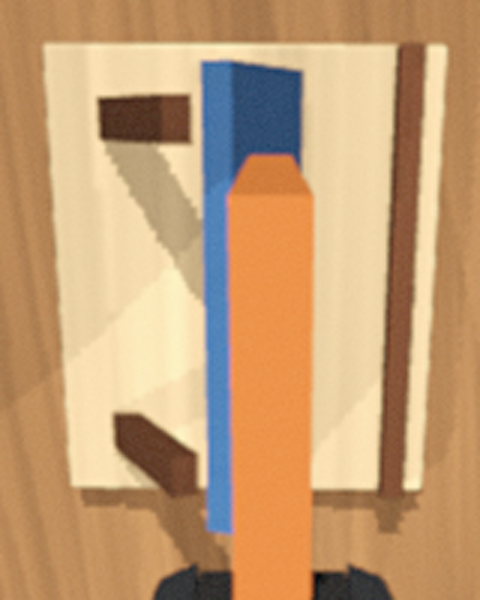

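>>> {"op": "play_rows", "data": {
  "motion": [
    [[-0.01,-0.116,-0.002],[0,0.4,0],0],
    [[-0.02,-0.232,-0.004],[0,0.8,0],0],
    [[-0.03,-0.348,-0.007],[-0.2,1.1,0],0],
    [[-0.03,-0.348,-0.007],[-0.2,1.1,-2.5],0],
    [[-0.03,-0.348,-0.007],[-0.2,1.1,-6],0],
    [[-0.03,-0.348,-0.007],[-0.2,1.1,-9.5],0],
    [[-0.03,-0.348,-0.007],[-0.2,1.1,-12.5],0],
    [[-0.03,-0.348,-0.007],[-0.2,1.1,-14.5],0],
    [[-0.03,-0.348,-0.007],[-0.2,1.1,-14.7],0],
    [[-0.03,-0.348,-0.007],[-0.2,1.1,-14.7],0]
  ]
}}

```text
t: 7.6
ee_pos: [486.0, 200.3, 153.6]
eef_rot: [0.128, 0.727, 0.664, 0.116]
wrist_force: [0.3, 0.8, -1.9]
opening: 10.2
```

```bash
cat > st.py <<'E'
from h import *
import sys
from scipy.spatial.transform import Rotation as Ro
n=sys.argv[1]
d2=cap('scene','s'+n); d=cap('top','t'+n); s=sense(); q=s['eef_rot']; R=Ro.from_quat([*q[1:],q[0]]).as_matrix()
print(s['t'],s['ee_pos'].round(1),'F',s['wrist_force'].round(1),'op',round(s['opening'],1))
print('tilt',np.degrees(np.arccos(-R[2,2])).round(2),'tool y',R[:,1].round(3),'yaw',np.degrees(np.arctan2(R[1,1],R[0,1])).round(2),'x',R[:,0].round(3))
L=np.array([501.5,200.5,15]); ex=np.array([.996,-.087,0]); ey=np.array([.087,.996,0])
e=s['ee_pos']-R[:,2]*0+R[:,2]*96.5-L; print('bottom mid rel ledge ex,ey,z',(e@ex).round(1),(e@ey).round(1),e[2].round(1))
cv2.imwrite(f'pics/c{n}.png',np.hstack([cv2.resize(d2['frame'][70:220,230:380],(400,400),interpolation=2),cv2.resize(d['frame'][220:350,110:240],(400,400),interpolation=2)]))
E
python3 st.py 7
```

```text
7.7 [486.6 201.6 154.6] F [-0.1  0.7 -3.1] op 9.9
tilt 19.99 tool y [ 0.936 -0.085  0.342] yaw -5.17 x [0.09  0.996 0.001]
bottom mid rel ledge ex,ey,z 18.0 -0.3 49.0
```

View pics/c7.png

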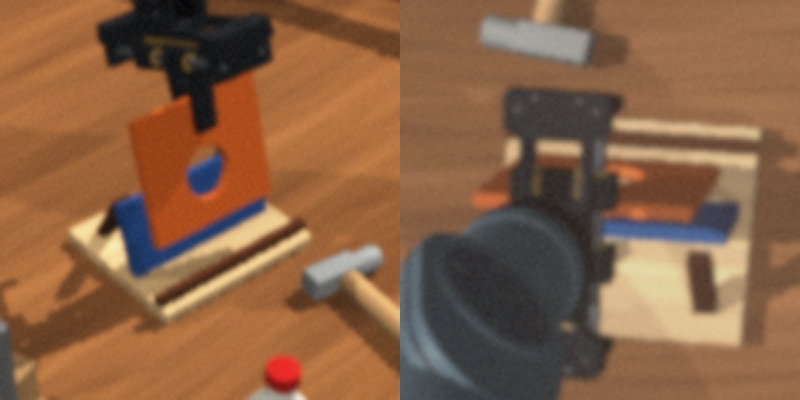

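>>> {"op": "play_rows", "data": {
  "motion": [
    [[0,0,0],[-0.2,0,-1],0],
    [[0,0,0],[-0.4,0,-2.2],0],
    [[0,0,0],[-0.6,0.05,-3.3],0],
    [[0,0,0],[-0.6,0.05,-4],0],
    [[0,0,0],[-0.6,0.05,-4.2],0],
    [[0,0,0],[-0.6,0.05,-4.3],0],
    [[0,0,0],[-0.6,0.05,-4.3],0]
  ]
}}

```text
t: 8.4
ee_pos: [480.9, 202.2, 111.8]
eef_rot: [0.128, 0.727, 0.664, 0.118]
wrist_force: [0.2, -0.3, -3.7]
opening: 9.6
```

```bash
python3 st.py 8
```

```text
8.5 [480.9 202.2 112. ] F [ 0.6  0.1 -1.2] op 9.9
tilt 20.02 tool y [ 0.936 -0.085  0.342] yaw -5.19 x [0.09  0.996 0.001]
bottom mid rel ledge ex,ey,z 12.4 -0.1 6.3
```

View pics/c8.png

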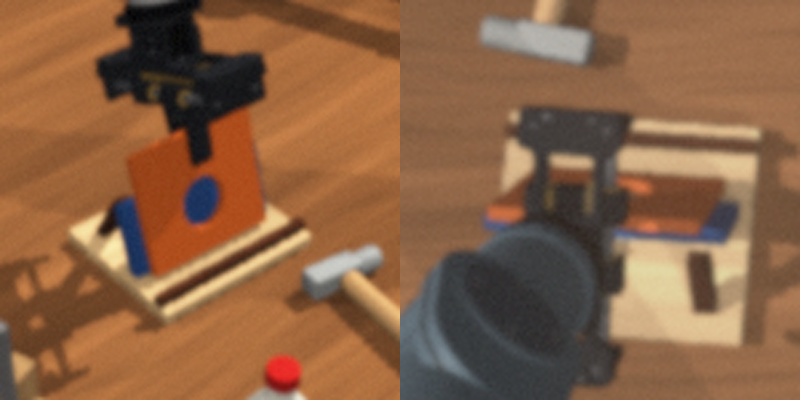

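>>> {"op": "play_rows", "data": {
  "motion": [
    [[0,0,0],[-0.2,0,-0.15],0],
    [[0,0,0],[-0.4,0.02,-0.3],0],
    [[0,0,0],[-0.5,0.03,-0.4],0],
    [[0,0,0],[-0.5,0.03,-0.45],0],
    [[0,0,0],[-0.5,0.03,-0.45],0]
  ]
}}

```text
t: 9.0
ee_pos: [475.9, 202.6, 107.8]
eef_rot: [0.128, 0.727, 0.664, 0.118]
wrist_force: [-3.9, -0.8, 4.4]
opening: 9.7
```

```bash
python3 st.py 9
```

```text
9.1 [475.9 202.6 107.8] F [-4.6 -0.4  4.8] op 9.4
tilt 20.02 tool y [ 0.936 -0.085  0.342] yaw -5.2 x [0.09  0.996 0.001]
bottom mid rel ledge ex,ey,z 7.3 -0.1 2.1
```

>>> {"op": "play_rows", "data": {
  "motion": [
    [[0,0,0],[-0.1,0,0.05],0],
    [[0,0,0],[-0.2,0.02,0.05],0],
    [[0,0,0],[-0.3,0.03,0],0],
    [[0,0,0],[-0.3,0.03,-0.05],0],
    [[0,0,0],[-0.3,0.03,-0.05],0]
  ]
}}

```text
t: 9.6
ee_pos: [473.1, 203.0, 107.7]
eef_rot: [0.128, 0.727, 0.664, 0.118]
wrist_force: [-4.6, -0.6, 7.3]
opening: 9.7
```

```bash
python3 st.py 10
python3 - <<'E'
from h import *
d=cap('wrist','w10')
E
```

```text
9.7 [473.1 203.  107.7] F [-2.7 -0.9  7.1] op 9.9
tilt 20.06 tool y [ 0.935 -0.085  0.343] yaw -5.21 x [0.09  0.996 0.002]
bottom mid rel ledge ex,ey,z 4.6 0.1 2.1
```

View pics/c10.png

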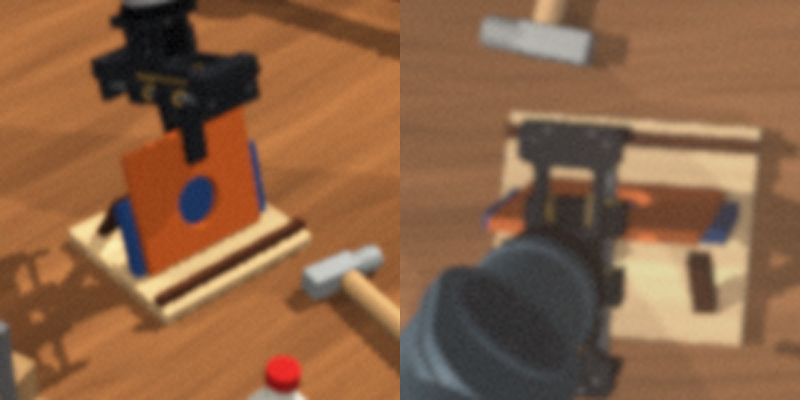

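View pics/w10.png

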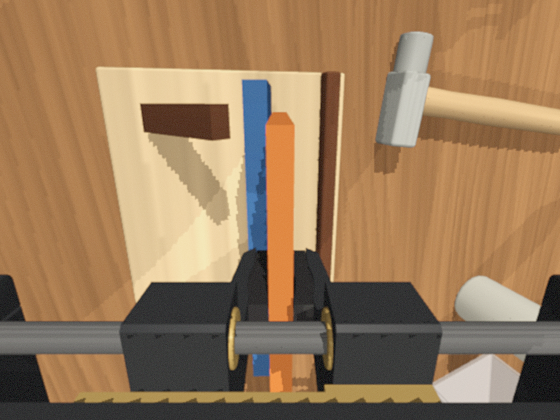

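>>> {"op": "play_rows", "data": {
  "motion": [
    [[0,0,0],[-0.1,0.01,0.03],0],
    [[0,0,0],[-0.2,0.02,0.03],0],
    [[0,0,0],[-0.3,0.03,0.03],0],
    [[0,0,0],[-0.3,0.03,0.03],0]
  ]
}}

```text
t: 10.15
ee_pos: [471.6, 203.4, 108.6]
eef_rot: [0.128, 0.727, 0.664, 0.119]
wrist_force: [5.4, -1.1, -2.1]
opening: 9.8
```

```bash
python3 st.py 11
```

```text
10.25 [471.5 203.4 108.6] F [ 4.7 -2.  -3.5] op 9.4
tilt 20.18 tool y [ 0.935 -0.086  0.345] yaw -5.26 x [0.091 0.996 0.003]
bottom mid rel ledge ex,ey,z 3.2 0.4 3.0
```

>>> {"op": "play_rows", "data": {
  "motion": [
    [[0,0,0],[0.03,0,-0.06],0],
    [[0,0,0],[0.05,0,-0.12],0],
    [[0,0,0],[0.05,0,-0.12],0],
    [[0,0,0],[0.05,0,-0.12],0]
  ]
}}

```text
t: 10.65
ee_pos: [472.1, 203.5, 107.6]
eef_rot: [0.128, 0.727, 0.664, 0.119]
wrist_force: [-0.3, -0.7, 3.9]
opening: 10.1
```

```bash
python3 st.py 12
```

```text
10.75 [472.1 203.5 107.6] F [-1.4 -0.9  5.3] op 10.0
tilt 20.2 tool y [ 0.935 -0.086  0.345] yaw -5.26 x [0.09  0.996 0.003]
bottom mid rel ledge ex,ey,z 3.8 0.6 2.0
```

>>> {"op": "play_rows", "data": {
  "motion": [
    [[0,0,0],[0,0,0],0.14],
    [[0,0,0],[0,0,0],0.18],
    [[0,0,0],[0,0,0],0.25],
    [[0,0,0],[0,0,0],0.35],
    [[0,0,0],[0,0,0],0.4],
    [[0,0,0],[0,0,0],0.4]
  ]
}}

```text
t: 11.35
ee_pos: [472.1, 203.5, 107.5]
eef_rot: [0.128, 0.727, 0.664, 0.119]
wrist_force: [1.2, 0.3, 0.3]
opening: 35.1
```

```bash
python3 st.py 13
```

```text
11.45 [472.1 203.5 107.5] F [-0.2 -0.2 -0.8] op 35.1
tilt 20.19 tool y [ 0.935 -0.086  0.345] yaw -5.27 x [0.091 0.996 0.003]
bottom mid rel ledge ex,ey,z 3.8 0.6 2.0
```

View pics/c13.png

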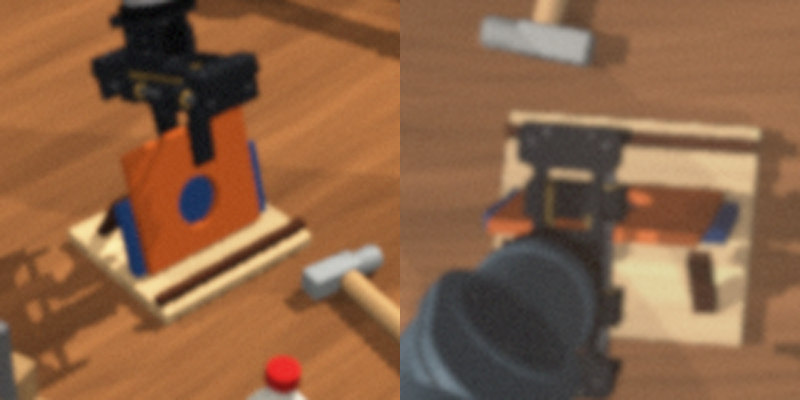

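The template stays standing with the fingers off it. I'll retract along the tool axis, up and back.

>>> {"op": "play_rows", "data": {
  "motion": [
    [[0,0,0],[-0.34,0.03,0.94],0.4],
    [[0,0,0],[-1.03,0.09,2.82],0.4],
    [[0,0,0],[-2.05,0.18,5.64],0.4],
    [[0,0,0],[-3.08,0.27,8.46],0.4],
    [[0,0,0],[-4.1,0.36,11.3],0.4],
    [[0,0,0],[-5.1,0.45,14],0.4],
    [[0,0,0],[-5.1,-4,16],0.4],
    [[0,0,0],[-5.1,-8,17],0.4],
    [[0,0,0],[-5.1,-12,17],0.4],
    [[0,0,0],[-5.1,-15,17],0.4]
  ]
}}

```text
t: 12.45
ee_pos: [420.5, 51.3, 277.8]
eef_rot: [0.128, 0.728, 0.663, 0.12]
wrist_force: [-0.0, -0.2, 0.0]
opening: 35.3
```

>>> {"op": "play_rows", "data": {
  "motion": [
    [[0,0,0],[1,-1,0],0.4],
    [[0,0,0],[1,-1,0],0.4],
    [[0,0,0],[1,-1,0],0.4],
    [[0,0,0],[1,-1,0],0.4]
  ]
}}

```text
t: 12.85
ee_pos: [430.1, 42.3, 277.8]
eef_rot: [0.127, 0.727, 0.664, 0.12]
wrist_force: [0.0, 0.5, -0.6]
opening: 35.3
```

```bash
python3 st.py 14
```

```text
12.95 [430.2  42.1 277.7] F [-0.2 -0.2 -0.6] op 35.2
tilt 20.16 tool y [ 0.935 -0.086  0.345] yaw -5.28 x [0.09  0.996 0.005]
bottom mid rel ledge ex,ey,z -24.0 -163.6 172.2
```

View pics/c14.png

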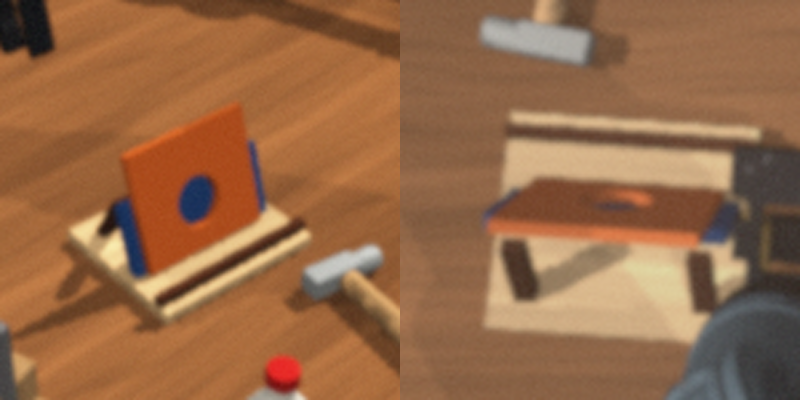

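View pics/s14.png

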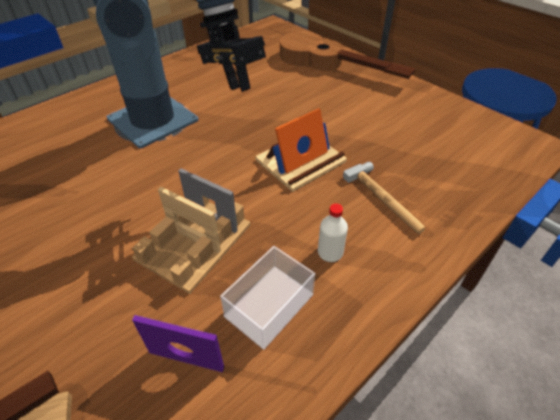

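The orange template stands on the easel (scene ~(303,142)), centred, leaning back, right way up. Everything else is where it was, and the arm is clear.

```bash
python3 -c "
from bench import manip; print(manip.hand_in())"
```

```text
the job is handed in; nothing more can be done
None
```

I slid the orange template straight up out of the rack's outer slot and stood it on the easel. It is right way up, about centred on the ledge and leaning back against the backrest. I set it down until the wrist force showed contact with both the ledge and the backrest. Only then did I open the fingers and back off along the tool axis. The job was handed in at about 13 s.

**Last checks:** the scene and top pictures, taken after the arm had moved away, show the template standing still. The ply and grey templates are still in their slots, and the bottle, tub, hammer and purple look-alike are where they were. Wrist force readings stayed under 10 N.

**What disagreed:**
- **First wrist pictures:** these were taken while the arm was still settling and were 4–8 mm off in position from the fixed cameras. I measured again with the arm still.
- **Heights from two views:** some easel heights came out about 5–10 mm off the stated 15 mm. I used the stated height, and the contact force then confirmed it to within about 1 mm.
- **Backrest top:** my only two-view height for it came out about 20 mm too high because I had matched different edges, so I dropped it.

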